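# Clear the guide and dock the blade sled at the belt grinder

## Robot

A 6-joint arm with a two-finger parallel gripper is mounted at the origin on the work surface. World frame = base frame: x ahead of the robot, y to its left, z up, the work surface at z = 0. Lengths are in m, angles in rad, forces in N, time in s.
With the tool pointing down it reaches from about 0.325 to 0.75 m from the base axis. Payload 7.6 kg.
Tool frame: the origin (TCP) lies at the very end of the fingers, on their centre line; the grasp point (between the pads) lies 19 mm behind it; z points along the fingers, y is the line along which they close (so a half turn about z gives the same grasp; the last joint's range is limited). The gripper opens to 85 mm and grips with 20 to 120 N. Pads are 22 mm wide; open, the fingers measure 114 mm over their backs; the gripper's body (76 mm by 85 mm) begins 54 mm behind the grasp point. The pads swing forward as they close: fully open they stand 13 mm farther back than shut.
Start: joints at [-0.07, 0.052, 1.401, -0, 1.689, -0.07], TCP at [0.525, 0, 0.231] pointing down, gripper open.
Joint ranges: [-2.9, 2.9], [-0.91, 2.17], [0.12, 2.37], [-1.06, 4.2], [0.26, 2.73], [-2.93, 2.93]. Speed limits (rad/s): [2.57, 2.57, 3.01, 3.14, 3.14, 3.14].

## Interface

Orientations are given as [roll, pitch, yaw] about the fixed x, y, z axes, in that order (R = Rz(yaw) Ry(pitch) Rx(roll)).
In Python, from station import robot gives the robot as it stands. Calls block until the motion is done:
- robot.goto(position, orientation): joint-space move of the TCP to a pose.
- robot.move_linear(position, orientation=None, v=0.15, until_force=None): straight line of the TCP; orientation=None keeps the orientation; v is the mean speed in m/s. With until_force (N) it stops when the force on the tool has changed by that much, and returns True; else False.
- robot.set_joints(angles): joint-space move.
- robot.gripper_open() and robot.gripper_close(): open the fingers fully, or close them until they stop; the grip force is fixed at half the most.
- robot.wait(seconds).
- robot.solve_ik(position, orientation): joint angles nearest the present ones, or None.
- robot.snapshot(name): name is "scene" or "side" or "wrist"; returns the picture (480x640x3 uint8, red, green, blue); there is no depth.
- robot.calibration(name): a dict with "intrinsics" (3x3 intrinsics, pixels), "dist_coeffs" ([k1, k2, p1, p2, k3] as OpenCV has them; the pictures are not rectified), "cam_to_world" (4x4, takes a point from camera to world coordinates); the wrist camera has in their place "T_tool_cam" (4x4, takes a point from camera to tool coordinates, whose origin is the TCP and whose axes are the flange's). Camera axes: x right, y up, looking along -z (the intrinsics and any distortion apply to the point x, -y, -z); pixel columns grow to the right and rows downward; lengths in m; the calibration is good to about 2 mm. A picture is of the moment at which its call begins: read the wrist's pose just before it. calibration takes no time and is no camera call.
A pose or a line that the arm cannot do raises robot.IKError and nothing moves.
- robot.job_done(): hands the job in; it is judged then, once.
Readings, each from a call of its own:
- robot.current_clock(): time.
- robot.current_joints(): joint angles.
- robot.current_joint_vel(): joint speeds.
- robot.current_tau(): joint torques, N m.
- robot.current_tcp_pos(): TCP position.
- robot.current_tcp_rot(): TCP orientation.
- robot.current_force(): force on the tool from outside, world axes, zero at the start.
- robot.current_torque(): the same for the moment, N m.
- robot.current_finger_gap(): opening from 0.0 (shut) to 1.0 (fully open).
- robot.current_finger_force(): force on a finger pad.
Only numpy, scipy, OpenCV 4.12 (cv2) and the standard library are available. Lean on these libraries where they do the work, as an engineer would, in place of code of your own. Each camera call takes 0.05 s, during which the arm holds its last target. There are 200 camera calls.

## Task

Dock the blade sled at the belt grinder: take the wooden offcut that blocks the sled's guide and put it in the low steel tray, and swing the stop arm well out of the sled's way. Then slide the sled along the guide, without lifting it, fully home against the end stop, and swing the stop arm back square across the guide behind it. Leave everything else on the bench as it is.

Things in the scene. Friction and masses are not known exactly. Their poses are not given: they have to be found in the camera images.
- guide: Fixed guide: plywood base 190 x 480 mm, 12 mm thick, with two aluminium rails (tops 34 mm above the bench, 16 mm thick) forming a channel 86 mm wide along its y axis, open at y = -250 mm. Origin: bench level, on the channel's centre line. Steel end stop: face at y = +200 mm, top at 62 mm. The belt grinder (380 mm tall, lamp above) is part of it, from y = +290 mm on.
- stop_face (a point): Point on the channel floor (12 mm above the bench) in the middle of the end stop's face; axes as the guide's.
- sled: Loose blade sled in the channel near its open end: brown wooden block 80 mm wide (x), 130 mm long (y), 45 mm high, with a flat steel blade blank 4 mm thick on top; about 0.5 kg, too wide to grasp. Origin: centre of its underside. Its +y end faces the end stop; fully home it touches the stop, its origin then at y = +135 mm in the guide's frame.
- offcut: Loose dark wooden offcut that blocks the channel, standing on the channel floor between the stop arm and the end stop: 45 (x) x 60 (y) x 65 mm (z), about 0.12 kg. Origin: centre of its underside.
- offcut_mid (a point): Centre of the offcut, 32.5 mm above its underside.
- stop_arm (a joint): Angle of the stop arm, rad: 0 = square across the guide (mechanical stop), growing as its free end swings away from the end stop (clockwise from above); about 1.57 = along the near rail, limit 1.85. Anything under about 1.3 is in the sled's way. It stays where it is left.
- pivot_axis (a point): Axis of the stop arm (vertical), fixed on the guide at x = -72, y = +56 mm, 36 mm above the bench; axes as the guide's. The arm is a dark steel bar 100 mm long, 16 mm wide, 14 mm thick (36 to 50 mm above the bench) that at angle 0 points along the guide's +x.
- tray: Fixed low open steel tray for offcuts, 130 (x) x 180 (y) x 40 mm high, walls and floor about 4 mm. Origin: centre of its underside.
- tin: Closed round tin 84 mm in diameter, 85 mm high; leave alone. Origin: centre of its underside.
- spare_offcut: Flat dark wooden offcut 50 x 85 x 28 mm lying on the bench outside the guide; leave alone. Origin: centre of its underside.
- spare_blank: Loose flat steel blade blank 170 mm long, 5 mm thick, on the bench; leave alone.
- oil_bottle: Amber oil bottle, 64 mm in diameter, 170 mm tall; leave alone. Origin: centre of its underside.
- brush: Hand brush lying on the bench; leave alone.
- mug: White mug, 80 mm in diameter, 90 mm high; leave alone.
- peg_top (a point): Centre of the top of the upright round peg near the arm's free end, 85 mm above the bench: the peg is 18 mm in diameter and 35 mm tall (50 to 85 mm above the bench), its axis 88 mm from the pivot. The axes turn with the arm (x along the bar, away from the pivot).
Things that resemble listed ones, but are neither listed nor needed, are in the scene too. Leave any purple look-alike of the offcut alone. Leave any yellow look-alike of the sled alone.

How it is judged:
On the way, in this order (a step that is already met when the one before it is completed fails the run):
1. the offcut lies released in the tray and the stop arm is swung clear of the channel (x of offcut_mid in the frame of tray between -0.06 and 0.06 m and y of offcut_mid in the frame of tray between -0.085 and 0.085 m and z of offcut_mid in the frame of tray below 0.05 m and contact force between offcut and the fingers below 0.1 N and linear speed of offcut below 0.05 m/s and value of joint stop_arm above 1.25 rad), for 0.2 s.
2. the sled has been slid past the stop arm towards the end stop (y of sled in the frame of guide above 0.11 m and value of joint stop_arm above 0.5 rad), for 0.1 s.
3. the stop arm is swung back square across the guide (value of joint stop_arm below 0.12 rad), for 0.2 s.
At the end, for the whole second after the job is handed in: The offcut lies at rest and released in the tray (its centre over the tray's floor, less than 50 mm above the tray's underside); the sled lies flat in the channel, at rest, its front end within 6 mm of the end stop; the stop arm stands within 0.12 rad of square across the guide behind the sled (x of offcut_mid in the frame of tray between -0.06 and 0.06 m and y of offcut_mid in the frame of tray between -0.085 and 0.085 m and z of offcut_mid in the frame of tray below 0.05 m and contact force between offcut and the fingers below 0.1 N and linear speed of offcut below 0.05 m/s and y of sled in the frame of guide above 0.129 m and z of sled in the frame of guide below 0.018 m and angle between the y axis of sled and the y axis of guide, either way round below 0.1 rad and linear speed of sled below 0.02 m/s and value of joint stop_arm below 0.12 rad); the robot touches nothing.
It fails at once if the sled is lifted (more than 12 mm) or tipped (more than 0.25 rad) (z of sled in the frame of guide above 0.024 m or angle between sled's own z axis and vertical above 0.25 rad).
It fails at once if a bystander (tin, flat offcut, loose blank, bottle, brush or mug) is moved more than 30 mm (distance of any of tin, spare_offcut, spare_blank, oil_bottle, brush, mug from where it was at the start of the episode above 0.03 m).
It also fails if it takes over 72 s, if anything falls off the work surface, if the arm or the gripper's body presses on something with over 40 N, if the wrist force passes 120 N, or if a joint passes its speed limit or range.

## Working session

There is one attempt and no reset: what is moved stays moved. The work goes in short steps, each a Python script; the robot and the scene stay as the last script left them, time stands still between calls to the robot, and variables do not carry over. Pictures are saved under pics/ and viewed, at most 10 in all, crops included, and the job is handed in when it is done.

```bash
mkdir -p pics; ls; python3 - <<'E'
from station import robot
import cv2,numpy as np
for n in("scene","side"):
    cv2.imwrite(f"pics/{n}0.png",robot.snapshot(n)[:,:,::-1])
    c=robot.calibration(n);print(n,np.round(c["intrinsics"],1).tolist(),c["dist_coeffs"],np.round(c["cam_to_world"],3).tolist())
cv2.imwrite("pics/wrist0.png",robot.snapshot("wrist")[:,:,::-1])
c=robot.calibration("wrist");print({k:np.round(v,3).tolist() for k,v in c.items()})
print(robot.current_tcp_rot(),robot.current_clock())
E
```

```text
pics
scene [[500.2, 0.0, 318.5], [0.0, 500.2, 236.9], [0.0, 0.0, 1.0]] [-0.14379477  0.          0.          0.          0.        ] [[-0.653, -0.499, 0.57, 1.421], [0.758, -0.435, 0.487, 0.66], [0.005, 0.749, 0.662, 1.06], [0.0, 0.0, 0.0, 1.0]]
side [[490.8, 0.0, 315.0], [0.0, 490.8, 240.1], [0.0, 0.0, 1.0]] [-0.11128142  0.          0.          0.          0.        ] [[0.954, 0.189, -0.234, 0.235], [-0.3, 0.652, -0.697, -1.031], [0.02, 0.735, 0.678, 1.008], [0.0, 0.0, 0.0, 1.0]]
{'intrinsics': [[397.965, 0.0, 318.205], [0.0, 397.965, 239.314], [0.0, 0.0, 1.0]], 'dist_coeffs': [-0.084, 0.0, 0.0, 0.0, 0.0], 'T_tool_cam': [[-0.001, 0.96, 0.281, 0.071], [1.0, 0.001, 0.0, 0.0], [-0.0, 0.281, -0.96, -0.142], [0.0, 0.0, 0.0, 1.0]]}
[-3.14045848e+00 -1.12330515e-04  1.57082553e+00] 0.15
```

View pics/scene0.png

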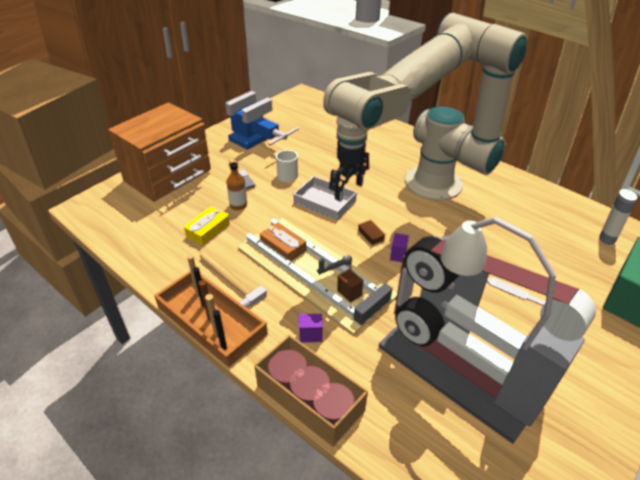

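View pics/side0.png

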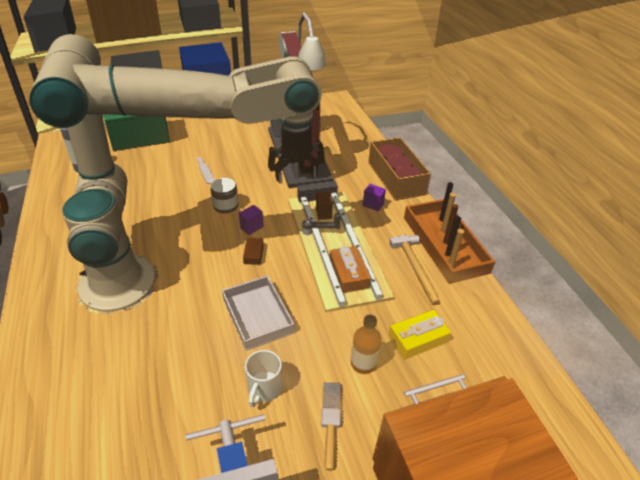

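The side and scene views agree on the layout. The guide runs from its open end (sled at scene (283,240), side (350,265)) to the end stop (scene (375,300), side (318,188)). The stop arm is at side (320,222). The offcut candidates are:
- dark block in the channel, scene (349,285), side (324,207): this one fits the description
- flat spare, scene (371,232), side (254,250)
- purple blocks, scene (310,327) and (400,246)

The yellow sled look-alike is at scene (207,225).

```bash
cat > h.py <<'E'
from station import robot
import cv2,numpy as np
from scipy.spatial.transform import Rotation as Ro
def cam(n):
    c=robot.calibration(n)
    if n=="wrist":
        T=np.eye(4);T[:3,:3]=Ro.from_euler("xyz",robot.current_tcp_rot()).as_matrix();T[:3,3]=robot.current_tcp_pos()
        M=T@np.array(c["T_tool_cam"])
    else: M=np.array(c["cam_to_world"])
    return np.array(c["intrinsics"]),np.array(c["dist_coeffs"]),M
def ray(C,uv):
    K,d,M=C
    p=cv2.undistortPoints(np.array(uv,float).reshape(-1,1,2),K,d)[:,0]
    D=np.c_[p[:,0],-p[:,1],-np.ones(len(p))]@M[:3,:3].T
    return M[:3,3],D/np.linalg.norm(D,axis=1)[:,None]
def plane(C,uv,z):
    o,D=ray(C,uv); return o+D*((z-o[2])/D[:,2])[:,None]
def cross(rays):
    A=0;b=0
    for o,D in rays:
        P=np.eye(3)-np.outer(D,D);A=A+P;b=b+P@o
    x=np.linalg.solve(A,b); return x,[float(np.linalg.norm(np.cross(D,x-o))) for o,D in rays]
def project(C,X):
    K,d,M=C; p=(np.atleast_2d(X)-M[:3,3])@M[:3,:3]
    return cv2.projectPoints(p*[1,-1,-1],np.zeros(3),np.zeros(3),K,d)[0][:,0]
def down(yaw): return [np.pi,0,yaw]
E
python3 - <<'E'
from h import *
S,D=cam("scene"),cam("side")
for n,a,b in [("sled top",(283,238),(350,263)),("offcut top",(349,279),(324,198)),("stop",(375,297),(318,186)),("armmid",(336,264),(322,221)),("tray",(325,196),(259,310)),("spare",(371,232),(254,248)),("openend",(245,240),(360,300))]:
    print(n,*[np.round(q,3) for q in cross([(r[0],r[1][0]) for r in(ray(S,a),ray(D,b))])])
for p in [(.55,.0,.40),(.5,.0,.40),(.5,.0,.35),(.52,.12,.35),(.52,-.12,.35)]:
    print(p,robot.solve_ik(p,down(np.pi/2)) is not None)
E
```

```text
sled top [ 0.628 -0.161  0.051] [0.002 0.002]
offcut top [0.644 0.109 0.07 ] [0.001 0.001]
stop [0.647 0.194 0.058] [0.004 0.004]
armmid [0.609 0.031 0.05 ] [0.002 0.002]
tray [ 0.355 -0.227  0.022] [0.004 0.004]
spare [0.395 0.004 0.017] [0. 0.]
openend [ 0.649 -0.273  0.001] [0.028 0.028]
(0.55, 0.0, 0.4) True
(0.5, 0.0, 0.4) True
(0.5, 0.0, 0.35) True
(0.52, 0.12, 0.35) True
(0.52, -0.12, 0.35) True
```

```bash
python3 - <<'E'
from h import *
import pickle
out=[]
for i,p in enumerate([(.56,.0,.40),(.50,.12,.36)]):
    robot.goto(p,down(np.pi/2)); robot.wait(.3)
    C=cam("wrist"); im=robot.snapshot("wrist"); out.append((C,im)); cv2.imwrite(f"pics/w{i}.png",im[:,:,::-1])
for n in("scene","side"): out.append((cam(n),robot.snapshot(n)))
pickle.dump(out,open("views.pkl","wb")); print(robot.current_clock())
E
```

```text
2.2917
```

View pics/w0.png

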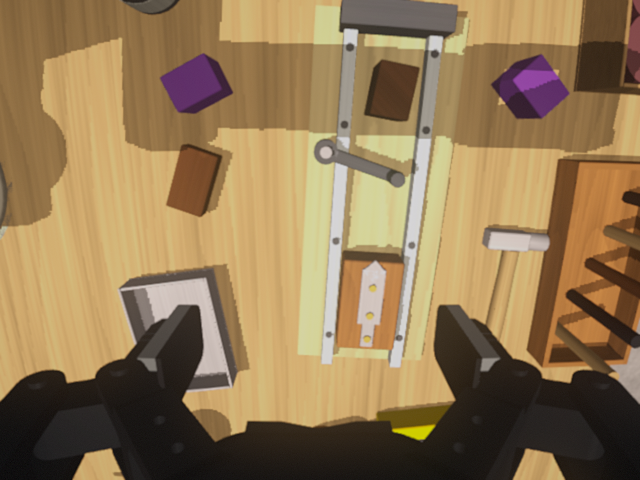

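View pics/w1.png

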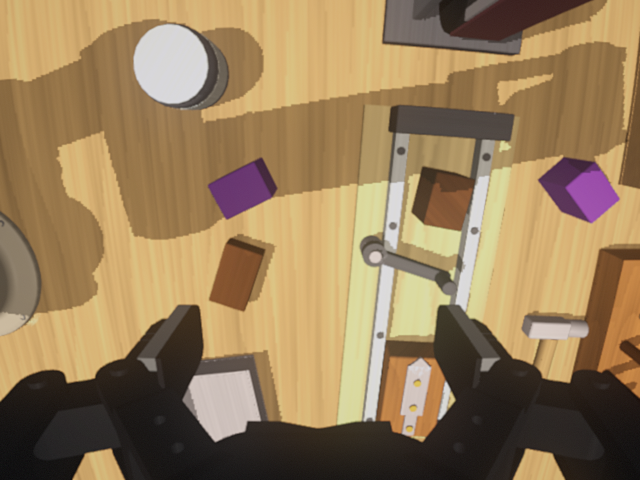

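Wrist view w0 shows the offcut in the channel at (393,90), the pivot at (325,152), the peg at (398,179) and the sled at (370,300). The end stop is at (398,17), the tray at (183,325), the purple look-alikes at (197,82) and (530,87), and the flat spare at (194,180). In w1 the offcut is at (444,198). The stop arm stands at about 0.3 rad. Next is one close crop of both views, to check the choice and get corners.

```bash
python3 - <<'E'
import pickle,cv2,numpy as np
v=pickle.load(open("views.pkl","rb"))
a=v[0][1][0:200,300:480];b=v[1][1][90:310,350:530]
A=cv2.resize(a,None,fx=2.2,fy=2.2,interpolation=cv2.INTER_CUBIC);B=cv2.resize(b,None,fx=2.2,fy=2.2,interpolation=cv2.INTER_CUBIC)
H=max(len(A),len(B));z=lambda q:np.pad(q,((0,H-len(q)),(0,0),(0,0)))
cv2.imwrite("pics/crop.png",np.clip(np.hstack([z(A),z(B)]).astype(float)*1.5,0,255).astype(np.uint8)[:,:,::-1])
E
```

```text
(no output)
```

View pics/crop.png

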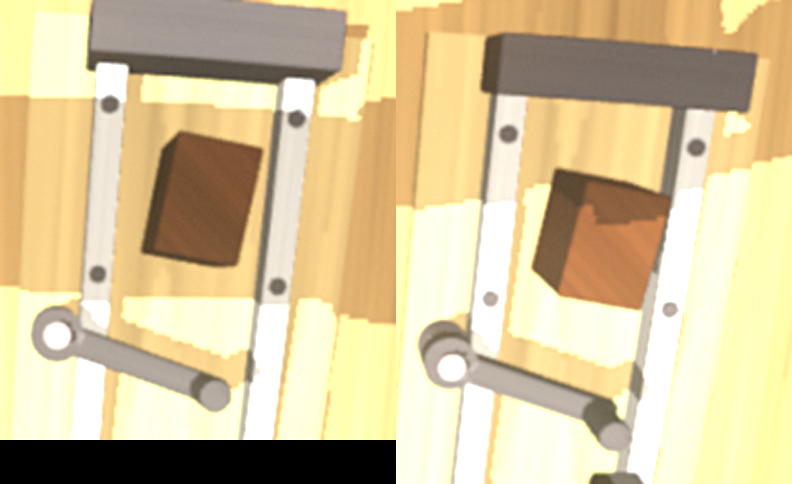

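The crop confirms the choice: dark brown block, turned about 10° relative to the rails, and the only one standing in the channel. The peg is at crop (211,396) and (615,432), with the rail screws clear in both views.

```bash
cat > m.py <<'E'
from h import *
import pickle
v=pickle.load(open("views.pkl","rb"));A,B=v[0][0],v[1][0]
def tri(a,b):
    a=(a[0]/2.2+300,a[1]/2.2);b=((b[0]-396)/2.2+350,b[1]/2.2+90)
    return cross([(r[0],r[1][0]) for r in(ray(A,[a]),ray(B,[b]))])
pts={"o1":((180,132),(590,179)),"o2":((262,150),(670,197)),"o3":((237,265),(641,308)),"o4":((157,253),(561,294)),
"ls1":((110,104),(509,133)),"ls2":((97,273),(490,299)),"rs1":((296,118),(696,147)),"rs2":((277,286),(670,309)),
"peg":((211,396),(616,433)),"piv":((57,335),(452,367)),"stopL":((89,68),(484,92)),"stopR":((327,80),(747,110))}
E
python3 - <<'E'
from m import *
P={}
for k,(a,b) in pts.items():
    x,e=tri(a,b);P[k]=x;print(k,np.round(x,4),np.round(e[0],4))
o=[P[f"o{i}"][:2] for i in(1,2,3,4)]
print("offcut c",np.mean(o,0),"edges",[round(float(np.linalg.norm(o[i]-o[i-1])),4) for i in range(4)],"yaw",np.degrees(np.arctan2(*(o[0]-o[3])[::-1])),np.degrees(np.arctan2(*(o[1]-o[2])[::-1])),np.degrees(np.arctan2(*(o[1]-o[0])[::-1])))
# rails from screws: direction
d=(P["ls1"]-P["ls2"]+P["rs1"]-P["rs2"])[:2];print("guide y dir deg",np.degrees(np.arctan2(d[1],d[0])),[round(float(np.linalg.norm((P[a]-P[b])[:2])),4) for a,b in(("ls1","rs1"),("ls2","rs2"),("peg","piv"))])
# finer: whole-length rail lines in w0 on z=.034 : left screws (350,47),(328,334); right (434,54),(399,338)
q=plane(A,[(350,47),(345,124),(336,241),(328,334),(434.5,54),(426,130),(412,245),(399,338)],.034);print(np.round(q,4))
for a,b in((0,3),(4,7)): print(np.degrees(np.arctan2(*(q[a]-q[b])[1::-1])))
# sled top corners z=.057 (wood top .012+.045)
print("sled",np.round(plane(A,[(346,260),(404,262),(398,349),(337,346)],.057),4))
t=plane(A,[(121,289),(213,268),(236,384),(181,391)],.04);print("tray",np.round(t,4))
E
```

```text
o1 [0.6305 0.1407 0.072 ] 0.0006
o2 [0.672  0.1323 0.0724] 0.0002
o3 [0.6618 0.0755 0.0742] 0.0004
o4 [0.621  0.0814 0.0687] 0.0006
ls1 [0.5976 0.1604 0.0327] 0.0002
ls2 [0.5913 0.0708 0.0363] 0.0001
rs1 [0.6987 0.1542 0.0348] 0.0001
rs2 [0.6934 0.0645 0.035 ] 0.0002
peg [0.6511 0.0092 0.0822] 0.0018
piv [0.5688 0.0379 0.0557] 0.0
stopL [0.5863 0.1814 0.0186] 0.0003
stopR [0.7121 0.1727 0.054 ] 0.0039
offcut c [0.64631055 0.10747542] edges [0.06, 0.0423, 0.0577, 0.0412] yaw 80.88760034925951 79.80942295352574 -11.358593686228444
guide y dir deg 86.29238661386452 [0.1013, 0.1023, 0.0872]
[[ 0.5973  0.1603  0.034 ]
 [ 0.5926  0.0709  0.034 ]
 [ 0.5831 -0.0796  0.034 ]
 [ 0.5735 -0.2188  0.034 ]
 [ 0.6988  0.1538  0.034 ]
 [ 0.6936  0.0644  0.034 ]
 [ 0.6851 -0.0852  0.034 ]
 [ 0.6762 -0.2259  0.034 ]]
86.40075395354788
86.59190231894688
sled [[ 0.5953 -0.0983  0.057 ]
 [ 0.6706 -0.1011  0.057 ]
 [ 0.6707 -0.2298  0.057 ]
 [ 0.5855 -0.2245  0.057 ]]
tray [[ 0.2839 -0.1478  0.04  ]
 [ 0.4174 -0.1158  0.04  ]
 [ 0.4365 -0.3008  0.04  ]
 [ 0.351  -0.3154  0.04  ]]
```

```bash
cat >> h.py <<'E'
G0=np.array([.6372,-.0225]);GA=np.radians(86.45)
ey=np.array([np.cos(GA),np.sin(GA)]);ex=np.array([ey[1],-ey[0]])
def g(x,y): return G0+x*ex+y*ey
def go(xy,z,yaw,f=robot.goto,**k): return f([*xy,z],down(yaw),**k)
E
python3 - <<'E'
from m import *
S,D=v[2][0],v[3][0]
print(np.round(plane(D,[(222,291),(274,278),(297,320),(245,345)],.04)[:,:2],3).tolist())
print(np.round(plane(S,[(315,179),(356,194),(335,216),(294,199)],.04)[:,:2],3).tolist())
for n,a,b in(("t1",(121,289),(222,291)),("t2",(213,268),(274,278)),("t3",(236,384),(297,320))):
    print(n,cross([(r[0],r[1][0]) for r in(ray(A,[a]),ray(D,[b]))]))
for yaw in(np.radians(5),np.radians(-175)): print(yaw,robot.solve_ik([.36,-.224,.035],down(yaw)),robot.solve_ik([.36,-.224,.2],down(yaw)))
o=np.array([.6463,.1075]);y=np.radians(80.3)
go(o,.14,y);robot.wait(.2)
hit=go(o,.040,y,robot.move_linear,v=.08,until_force=8);print("hit",hit,robot.current_tcp_pos())
if not hit:
    robot.gripper_close();print(robot.current_finger_gap(),robot.current_finger_force())
    go(o,.20,y,robot.move_linear);print(robot.current_finger_gap(),robot.current_force())
cv2.imwrite("pics/g.png",np.hstack([cv2.resize(robot.snapshot(n)[100:340,150:470],(400,300)) for n in("scene","side")])[:,:,::-1])
print(robot.current_clock())
E
```

```text
[[0.276, -0.155], [0.418, -0.148], [0.438, -0.302], [0.3, -0.339]]
[[0.315, -0.302], [0.29, -0.138], [0.43, -0.117], [0.451, -0.278]]
t1 (array([ 0.27816469, -0.15034486,  0.03312279]), [0.00187568263912155, 0.0018756826391215997])
t2 (array([ 0.41685237, -0.12567174,  0.01824527]), [0.0058637980732920755, 0.005863798073292079])
t3 (array([ 0.43736514, -0.30132985,  0.03972845]), [0.001007243706854203, 0.0010072437068540845])
0.08726646259971647 [-6.43737854e-01 -6.49412945e-02  1.92464507e+00 -4.44089210e-16
  1.28188888e+00  8.39792011e-01] [-6.43737854e-01 -2.29452806e-01  1.72709977e+00 -4.44089210e-16
  1.64394569e+00  8.39792011e-01]
-3.0543261909900767 [-0.64373785 -0.06494129  1.92464507  0.          1.28188888 -2.30180064] [-0.64373785 -0.22945281  1.72709977  0.          1.64394569 -2.30180064]
hit False [0.64672052 0.10755846 0.04081654]
0.5172983029031656 62.402132749557495
0.5215304718623347 [ 0.78979677  0.18067059 -1.69448758]
6.7
```

View pics/g.png

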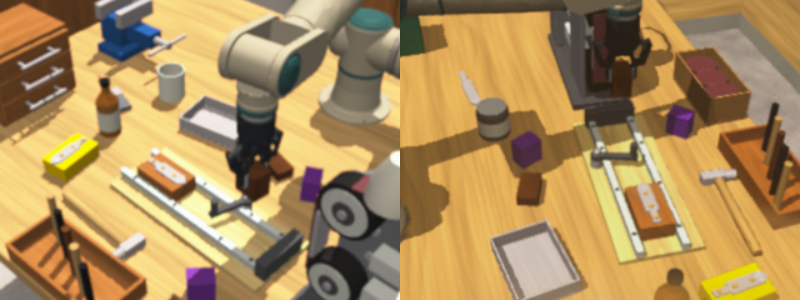

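The offcut is gripped (gap 0.52, about 44 mm) and held in the air, and the channel is clear. Next: put it in the tray, then swing the stop arm.

```bash
cat >> h.py <<'E'
def peg(th,off,r=.088):
    # xy of the tool when it stands 'off' (m) behind the peg (negative: on the far side), radially at r
    a=np.array([np.cos(th),-np.sin(th)]);t=np.array([-np.sin(th),-np.cos(th)])
    return g(*(np.array([-.072,.056])+r*a-off*t))
def pyaw(th): return GA-np.pi/2-th+np.pi
E
python3 - <<'E'
from h import *
t=[.363,-.222];yw=np.radians(8)
go(t,.20,yw);robot.wait(.2)
print("hit",go(t,.036,yw,robot.move_linear,v=.1,until_force=8),robot.current_tcp_pos())
robot.gripper_open();go(t,.20,yw,robot.move_linear);
im=robot.snapshot("side");cv2.imwrite("pics/t.png",im[:,:,::-1])
robot.gripper_close()
go(peg(.27,.045),.14,pyaw(.27))
print("d",go(peg(.27,.045),.057,pyaw(.27),robot.move_linear,v=.1,until_force=8))
for th in np.linspace(.27,1.6,8):
    hit=go(peg(th,.021),.057,pyaw(th),robot.move_linear,v=.08,until_force=40);print(round(th,2),hit,np.round(robot.current_force(),1))
    if hit:break
go(peg(th,.045),.057,pyaw(th),robot.move_linear)
go(peg(th,.045),.16,pyaw(th),robot.move_linear)
im2=robot.snapshot("side");cv2.imwrite("pics/s.png",np.hstack([im[150:390,150:470],im2[150:390,200:520]])[:,:,::-1])
print(robot.current_clock())
E
```

```text
hit False [ 0.36331381 -0.22223001  0.03652703]
d False
0.27 False [-0.1 -0.3 -0.3]
0.46 False [-1.2 -0.8  0.5]
0.65 False [ 0.  -1.  -0.6]
0.84 False [-0.4  0.  -0.1]
1.03 False [0.4 0.5 0.4]
1.22 False [0.3 0.5 0.2]
1.41 False [-0.1 -0.4  0.1]
1.6 False [-0.2  0.8 -0.2]
19.775
```

View pics/s.png

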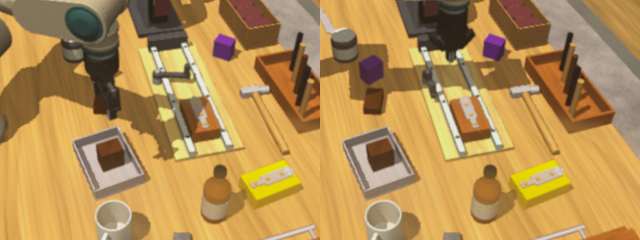

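The offcut lies in the tray at (378,153) in the right crop, and the arm looks parked along the near rail at (430,80). I'll check the arm angle and the sled from the wrist camera.

```bash
python3 - <<'E'
from h import *
import pickle
robot.goto([.56,.0,.40],down(np.pi/2));robot.wait(.2)
C=cam("wrist");im=robot.snapshot("wrist");pickle.dump((C,im),open("w2.pkl","wb"))
cv2.imwrite("pics/w2.png",cv2.resize(im[110:370,290:440],None,fx=2.2,fy=2.2,interpolation=cv2.INTER_CUBIC)[:,:,::-1])
print("expected peg px for angles",[(a,((project(C,[*peg(a,0),.085])[0]-[290,110])*2.2).round().tolist()) for a in(1.3,1.45,1.6)])
E
```

```text
expected peg px for angles [(1.3, [113.0, 259.0]), (1.45, [89.0, 263.0]), (1.6, [65.0, 262.0])]
```

View pics/w2.png

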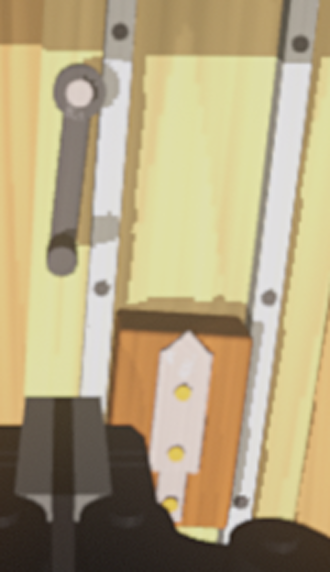

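The peg is at crop (62,258), which matches 1.6 rad. The sled's rear edge is at y ≈ 525, about -0.227 m in the world. Now push the sled home.

```bash
python3 - <<'E'
from h import *
go(g(0,-.26),.16,GA);robot.wait(.2)
print("d",go(g(0,-.26),.030,GA,robot.move_linear,v=.1,until_force=8))
print(go(g(0,-.225),.030,GA,robot.move_linear,v=.06,until_force=15))
print(go(g(0,.02),.030,GA,robot.move_linear,v=.07,until_force=30),np.round(robot.current_force(),1),robot.current_tcp_pos())
print(go(g(0,.07),.030,GA,robot.move_linear,v=.03,until_force=12),np.round(robot.current_force(),1),(np.array(robot.current_tcp_pos())[:2]-G0)@ey)
print(robot.current_clock())
E
```

```text
d False
False
False [-0.5 -2.8 -0.4] [ 0.63844464 -0.00261998  0.02999932]
True [ 0.5 -0.9  0.1] 0.05952900684490858
29.675
```

```bash
python3 - <<'E'
from h import *
print(go(g(0,.07),.030,GA,robot.move_linear,v=.03,until_force=15),(np.array(robot.current_tcp_pos())[:2]-G0)@ey)
go(g(0,.03),.030,GA,robot.move_linear);go(g(0,.03),.30,GA,robot.move_linear,v=.2);robot.wait(.2)
C=cam("wrist");im=robot.snapshot("wrist")
o=project(C,[*g(0,.15),.06])[0].astype(int);x0,y0=max(o[0]-130,0),max(o[1]-100,0)
cv2.imwrite("pics/w3.png",cv2.resize(im[y0:y0+230,x0:x0+260],None,fx=2.4,fy=2.4,interpolation=cv2.INTER_CUBIC)[:,:,::-1])
for n,p in(("rear",(.07,.057)),("front",(.2,.057)),("stop",(.2,.062))): print(n,((project(C,[*g(0,p[0]),p[1]])[0]-[x0,y0])*2.4).round())
print(robot.current_clock())
E
```

```text
True 0.05942503590472492
rear [313. 378.]
front [312.  24.]
stop [312.  20.]
32.0083
```

View pics/w3.png

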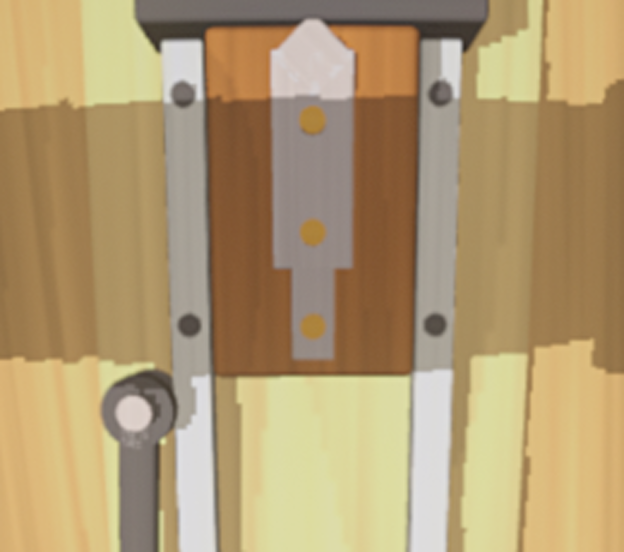

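The sled sits tight against the stop, with its front edge at y ≈ 26 and its rear at 375, as predicted. Now swing the arm back.

```bash
python3 - <<'E'
from h import *
th=1.6
go(peg(th,-.05),.16,pyaw(th));robot.wait(.1)
print("d",go(peg(th,-.05),.057,pyaw(th),robot.move_linear,v=.1,until_force=8))
for th in [1.6,1.4,1.2,1.0,.8,.6,.4,.25,.12,.0,-.08]:
    hit=go(peg(th,-.023),.057,pyaw(th),robot.move_linear,v=.08 if th>.2 else .03,until_force=40 if th>.2 else 12);print(round(th,2),hit,np.round(robot.current_force(),1))
    if hit:break
go(peg(max(th,0),-.05),.057,pyaw(th),robot.move_linear)
go(peg(max(th,0),-.05),.32,pyaw(th),robot.move_linear,v=.2)
C=cam("wrist");im=robot.snapshot("wrist");robot.wait(.1)
S=cam("side");im2=robot.snapshot("side")
cv2.imwrite("pics/end.png",np.hstack([im[:360,100:500],im2[100:460,180:580]])[:,:,::-1])
for n,q in(("arm0",0),(".1",.1)): print(n,project(C,[*peg(q,0),.085])[0]-[100,0],project(S,[*peg(q,0),.085])[0]-[180,100]+[400,0])
print(project(C,[*peg(0,0,0),.055])[0]-[100,0],robot.current_clock())
E
```

```text
d False
1.6 False [ 0.1 -0.2  0. ]
1.4 False [-0.5 -0.1 -0. ]
1.2 False [-0.4  0.  -0.4]
1.0 False [ 0.5 -0.  -0.8]
0.8 False [-0.3  0.   0. ]
0.6 False [-0.6 -0.   0.2]
0.4 False [ 0.2 -0.2 -0.1]
0.25 False [ 0.4  0.3 -0.2]
0.12 False [-0.1 -0.1 -0.5]
0.0 False [ 0.4  0.1 -0. ]
-0.08 True [-0.2 -3.1  2.2]
arm0 [270.07370045 205.01980131] [556.56912953 108.53826756]
.1 [261.06263187 203.8412444 ] [557.22947985 110.37778079]
[276.1706203  111.38557088] 40.45
```

View pics/end.png

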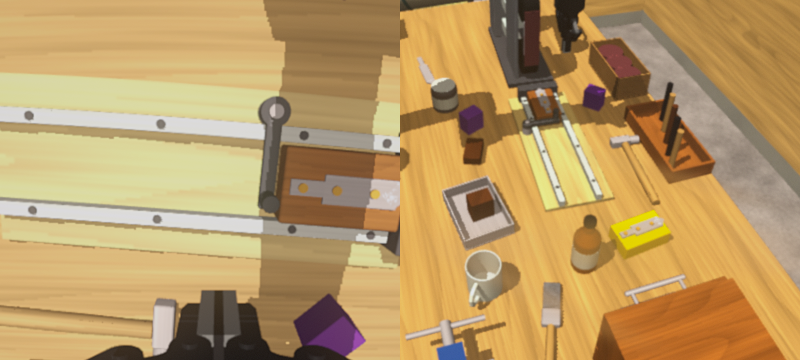

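The peg is at (270,203), which matches angle 0, and the pusher hit the mechanical stop. The sled is home, the offcut is in the tray and the robot is clear.

```bash
python3 -c "
from station import robot
print(robot.job_done(),robot.current_clock())"
```

```text
the job is handed in; nothing more can be done
the job is handed in; nothing more can be done
```

I handed the job in at about 40 s on the robot clock; no verdict came back, but the last camera checks showed the offcut released in the tray, the sled fully home against the end stop, the stop arm back square behind it, and the robot clear of everything.

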